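# Make up the two guest-room drinks caddies

## Task

Make up the two drinks caddies: the walnut one gets the gold-capped bottle from the carton, the brass tumbler and the brass jigger; the white one gets the black-capped bottle from the carton and the white china cup, and keeps the stopper that is already in it. In each caddy the bottle goes in the middle compartment so that it carries level, the tumbler or cup in the wide end compartment, and the jigger in the narrow end one. Set each thing down gently, upright on the compartment's floor, and drop nothing.

Things in the scene. Friction and masses are not known exactly. Their poses are not given: they have to be found in the camera images.
- walnut_caddy: Dark walnut caddy, fixed, 98 (x) by 250 mm (y), three compartments in a row along y, each 86 mm clear in x: middle 72 mm clear in y, centred at y 0; wide 92 mm, at y +87 mm; narrow 62 mm, at y -72 mm. Floor 6 mm above the worktop; sides 34, dividers 33, end boards 46, brass end handles 57 mm high. Origin: underside, below the middle compartment's centre; z up.
- white_caddy: White-painted caddy, fixed, 98 (x) by 250 mm (y), three compartments in a row along y, each 86 mm clear in x: middle 72 mm clear in y, centred at y 0; wide 92 mm, at y +87 mm; narrow 62 mm, at y -72 mm (holds the stopper). Floor 6 mm above the worktop; sides 34, dividers 33, end boards 46, brass end handles 57 mm high. Origin: underside, below the middle compartment's centre; z up.
- carton: Open cardboard carton, fixed, 160 x 160 x 95 mm high, flaps folded down outside (to 107 mm from its centre). Crossed dividers 87.5 mm high make four 74 mm square cells, centred 39 mm in x and y from its middle; floor 4 mm thick. Holds the two bottles and a lidded tin 70 mm high (not needed); one cell is empty. Origin: centre of the underside; z up.
- gold_bottle: Clear bottle, cream label, gold cap, about 0.21 kg. Body 52 mm across to 84 mm above its base, then a straight neck and gold cap, 20 mm across, up to 138 mm. Origin: centre of its base; z up. Starts upright in one of the carton's cells, only neck and cap above the rim: take it by the neck from above.
- black_bottle: Clear bottle, dark green label, black cap, about 0.17 kg. Body 47 mm across to 73 mm above its base, then a straight neck and black cap, 19 mm across, up to 121 mm. Origin: centre of its base; z up. Starts upright in one of the carton's cells, only neck and cap above the rim: take it by the neck from above.
- tumbler: Plain brass tumbler, open, 74 mm high, 67 mm across the rim, tapering to 57 mm at the base, about 0.14 kg. Origin: centre of its base; z up.
- china_cup: White china cup without a handle, 52 mm high, 64 mm across the rim, tapering to 54 mm at the base, about 0.11 kg. Origin: centre of its base; z up.
- jigger: Brass double jigger (hourglass measure), 86 mm high, 47 mm across its rims, about 0.09 kg; its solid shape fills the waist, so grip it as a cylinder close to the upper rim. Origin: centre of its base; z up.
- stopper: Dark bronze bottle stopper with a wooden shank pointing up, 39 mm across, 44 mm high, loose; stands in the narrow compartment of the white caddy and stays there. Origin: centre of its base; z up.
Mind the look-alikes: they are no part of the job. Leave any blue look-alike of the gold_bottle alone.

How it is judged:
At the end, for the whole second after the job is handed in: Walnut: gold-capped bottle in middle, tumbler in wide end, jigger in narrow end. White: black-capped bottle in middle, cup in wide end, stopper still in narrow end. Each stands anywhere in its compartment, base within 4 mm of the floor, upright within 0.1 rad, released, at rest (x of gold_bottle in the frame of walnut_caddy between -0.02 and 0.02 m and y of gold_bottle in the frame of walnut_caddy between -0.013 and 0.013 m and z of gold_bottle in the frame of walnut_caddy between 0.002 and 0.01 m and angle between each of gold_bottle, tumbler, jigger, black_bottle, china_cup, stopper's own z axis and vertical below 0.1 rad and linear speed of each of gold_bottle, tumbler, jigger, black_bottle, china_cup, stopper below 0.02 m/s and contact force between each of gold_bottle, tumbler, jigger, black_bottle, china_cup, stopper and the fingers below 0.05 N and x of tumbler in the frame of walnut_caddy between -0.016 and 0.016 m and y of tumbler in the frame of walnut_caddy between 0.068 and 0.106 m and z of tumbler in the frame of walnut_caddy between 0.002 and 0.01 m and x of jigger in the frame of walnut_caddy between -0.027 and 0.027 m and y of jigger in the frame of walnut_caddy between -0.087 and -0.057 m and z of jigger in the frame of walnut_caddy between 0.002 and 0.01 m and x of black_bottle in the frame of white_caddy between -0.0225 and 0.0225 m and y of black_bottle in the frame of white_caddy between -0.0155 and 0.0155 m and z of black_bottle in the frame of white_caddy between 0.002 and 0.01 m and x of china_cup in the frame of white_caddy between -0.018 and 0.018 m and y of china_cup in the frame of white_caddy between 0.066 and 0.108 m and z of china_cup in the frame of white_caddy between 0.002 and 0.01 m and x of stopper in the frame of white_caddy between -0.026 and 0.026 m and y of stopper in the frame of white_caddy between -0.086 and -0.058 m and z of stopper in the frame of white_caddy between 0.002 and 0.01 m); the robot touches nothing.
It fails at once if a bottle is dropped or knocked flying (faster than 0.7 m/s, as after a fall of 25 mm, while no finger touches it) ((linear speed of gold_bottle above 0.7 m/s and contact force between gold_bottle and the fingers below 0.02 N) or (linear speed of black_bottle above 0.7 m/s and contact force between black_bottle and the fingers below 0.02 N)).
It fails at once if a tumbler, cup, jigger or stopper is dropped or knocked flying (faster than 0.7 m/s, as after a fall of 25 mm, while no finger touches it) ((linear speed of tumbler above 0.7 m/s and contact force between tumbler and the fingers below 0.02 N) or (linear speed of china_cup above 0.7 m/s and contact force between china_cup and the fingers below 0.02 N) or (linear speed of jigger above 0.7 m/s and contact force between jigger and the fingers below 0.02 N) or (linear speed of stopper above 0.7 m/s and contact force between stopper and the fingers below 0.02 N)).
It also fails if it takes over 138 s, if anything falls off the work surface, if the arm or the gripper's body presses on something with over 40 N, if the wrist force passes 120 N, or if a joint passes its speed limit or range.

## Robot

A 6-joint arm with a two-finger parallel gripper is mounted at the origin on a cart in front of the work surface, level with it; the furniture and walls round the work are solid. World frame = base frame: x ahead of the robot, y to its left, z up, the work surface at z = 0. Lengths are in m, angles in rad, forces in N, time in s.
With the tool pointing down it reaches from about 0.325 to 0.925 m from the base axis. Payload 3.1 kg.
Tool frame: the origin (TCP) lies midway between the tips of the shut fingers; the grasp point (between the pads) lies 19 mm behind it (ctrl.grip_depth is the distance from the TCP to the grasp point, in m); z points along the fingers, y is the line along which they close (so a half turn about z gives the same grasp; the last joint's range is limited). The gripper opens to 85 mm and grips with 20 to 120 N. Pads are 22 mm wide; open, the fingers measure 114 mm over their backs; the gripper's body (76 mm by 85 mm) begins 54 mm behind the grasp point. The pads swing forward as they close: fully open they stand 13 mm farther back than shut.
Start: joints at [1.105, 0.217, 1.613, -0, 1.311, -0.112], TCP at [0.217, 0.586, 0.231] pointing down, gripper open.
Joint ranges: [-2.75, 2.75], [-0.78, 2.1], [0.31, 2.55], [-1.13, 4.27], [0.13, 2.63], [-2.58, 2.58]. Speed limits (rad/s): [2.79, 2.79, 3.14, 3.14, 3.14, 3.14].

## Interface

Orientations are given as [roll, pitch, yaw] about the fixed x, y, z axes, in that order (R = Rz(yaw) Ry(pitch) Rx(roll)).
In Python, from station import ctrl gives the robot as it stands.
- The arm moves only by the tool play_rows, never from a script. Its argument "steps" is one flat list of numbers, 7 for each row, row after row: the turn, a rotation vector about the tool's x, y, z in rad, then the shift along the tool's x, y, z in cm, then the closure, from -1 (fully open) to 1 (shut). In form: [rx, ry, rz, dx, dy, dz, gripper, rx, ry, rz, dx, dy, dz, gripper, ...]. A call has 1 to 20 rows; each row shifts and turns the commanded pose from where the row before left it, along the tool's axes as they then stand; what a row does not reach is not made up. A row lasts 1/10 s, in which the tool goes at most 50 mm and 8.59 degrees, less where a joint would pass 70% of its speed; a pose out of reach is approached as far as the arm can. A call is refused whole if a number of a shift passes 5 or a number of a turn 0.15, either way. A call with a gripper value outside its range is refused whole. The fingers move at their own pace and stop on an object; "newtons" is the grip in N (left out, the last holds). Time passes only in rows, so rows that do not move let the fingers close. It gives the time, the measured TCP pose, the force, the opening and the grip force at its end, in the units of the state.
- ctrl.sense(): the state, without advancing time (a new reading comes with each control period).
- ctrl.capture(name): name is "side" or "top" or "wrist"; returns (picture, depth): 420x560x3 uint8, blue, green, red; 420x560 float32, m along the optical axis (not along the pixel's ray), 0 where there is no reading.
- ctrl.calibration(name): a dict with "fx", "fy", "cx", "cy" (pixels), "k1" (the pictures are not rectified: a ray, as slopes to the right and down, at radius r is drawn at 1 + k1 r^2 times it, then the intrinsics apply), "position" and "attitude" of the camera in the world. Camera axes: x right, y down, z forward; pixel columns grow to the right and rows downward; lengths in m; the calibration is good to about 2 mm. A picture is of the moment at which its call begins: read the wrist's pose just before it. calibration takes no time and is no camera call; for the wrist camera it gives the pose at the moment of the call.
- ctrl.hand_in(): hands the job in; it is judged then, once.
The state is a dict: "time_s": time; "q": joint angles; "qd": joint speeds; "joint_efforts": joint torques, N m; "position": TCP position; "tcp_rot": TCP orientation; "contact_force": force on the tool from outside, world axes, zero at the start; "moment": the same for the moment, N m; "grip_width": finger opening in m; "grip_force": force on a finger pad.
Only numpy, scipy, OpenCV 4.12 (cv2) and the standard library are available. Lean on these libraries where they do the work, as an engineer would, in place of code of your own. Each camera call takes 0.05 s, during which the arm holds its last target. There are 200 camera calls.

## Working session

There is one attempt and no reset: what is moved stays moved. The work goes in short steps, Python scripts to look and compute and a tool call to move; the robot and the scene stay as the last step left them, time stands still between calls to the robot, and variables do not carry over. Pictures are saved under pics/ and viewed, at most 14 in all, crops included, and the job is handed in when it is done.

Besides the shell and the picture viewer there is one more tool, called after "Request:" by a JSON object that holds its "op" and its "data". play_rows: Moves the arm, as the interface text tells. Its arguments: {"type":"object","properties":{"steps":{"type":"array"},"newtons":{"type":"number"}},"required":["steps"]}

```bash
ls; mkdir -p pics
cat > h.py <<'E'
import numpy as np, cv2
from station import ctrl
from scipy.spatial.transform import Rotation as R
def camR(c):
    a=np.array(c["attitude"],float)
    return a if a.shape==(3,3) else (R.from_euler('xyz',a).as_matrix() if a.size==3 else R.from_quat(a).as_matrix())
def rays(c,uv):
    uv=np.asarray(uv,float).reshape(-1,2)
    x=(uv-[c["cx"],c["cy"]])/[c["fx"],c["fy"]]
    s=x.copy()
    for _ in range(20): s=x/(1+c["k1"]*(s**2).sum(1,keepdims=True))
    return np.c_[s,np.ones(len(s))]
def on_z(c,uv,z):
    d=rays(c,uv)@camR(c).T; p=np.array(c["position"])
    return p+d*((z-p[2])/d[:,2])[:,None]
def cloud(c,depth):
    v,u=np.mgrid[0:depth.shape[0],0:depth.shape[1]]
    r=rays(c,np.c_[u.ravel(),v.ravel()])*depth.reshape(-1,1)
    return (r@camR(c).T+np.array(c["position"])).reshape(*depth.shape,3)
def snap(name,tag):
    c=ctrl.calibration(name); i,d=ctrl.capture(name)
    cv2.imwrite(f"pics/{tag}.png",i); np.savez(f"{tag}.npz",i=i,d=d); return c,i,d
E
python3 - <<'E'
from h import *
print(ctrl.sense())
for n in("top","side","wrist"):
    c,i,d=snap(n,n+"0"); print(n,c,camR(c).round(3).tolist())
E
```

```text
pics
{'time_s': 0.0, 'q': array([ 1.10481539e+00,  2.17805183e-01,  1.61491136e+00, -1.30599265e-05,
        1.31131679e+00, -1.12206158e-01]), 'qd': array([ 0.00057807, -0.00048894,  0.00042952, -0.00089822,  0.00087438,
       -0.00058823]), 'joint_efforts': array([ 3.22242377e-04, -3.96839154e+01, -3.03855765e+01, -1.75271871e-04,
        9.70353547e-03, -3.08095736e-06]), 'position': array([0.21614431, 0.58556822, 0.22994853]), 'tcp_rot': array([-3.13916591e+00, -2.60749001e-04,  2.78782092e+00]), 'contact_force': array([-0.16676983, -0.60555001, -0.27912729]), 'moment': array([ 0.03317092,  0.02002093, -0.04151461]), 'grip_force': 0.0, 'grip_width': 0.08546214158386974}
top {'fx': 474.71326411584107, 'fy': 474.71326411584107, 'cx': 280.6537519057626, 'cy': 208.8899534889241, 'k1': 0.05225342206409297, 'position': array([ 0.29584768, -0.02956068,  1.23364232]), 'attitude': array([-2.96004713,  0.01000156, -1.55025449])} [[0.021, -0.983, 0.18], [-1.0, -0.018, 0.014], [-0.01, -0.181, -0.984]]
side {'fx': 399.15276875730086, 'fy': 399.15276875730086, 'cx': 272.57086777984375, 'cy': 212.32628834586112, 'k1': -0.07201026013191092, 'position': array([ 0.16079378, -0.77791579,  0.43471474]), 'attitude': array([-2.00851221, -0.01766754, -0.41768261])} [[0.914, -0.157, 0.374], [-0.406, -0.394, 0.825], [0.018, -0.906, -0.424]]
wrist {'fx': 337.63943188566356, 'fy': 337.63943188566356, 'cx': 280.5373392361549, 'cy': 212.25273454673095, 'k1': -0.060134051967824925, 'position': array([0.14459174, 0.61225421, 0.37265196]), 'attitude': array([2.84496012e+00, 2.10521330e-03, 1.21658642e+00])} [[0.347, 0.897, 0.273], [0.938, -0.331, -0.103], [-0.002, 0.292, -0.956]]
```

View pics/top0.png

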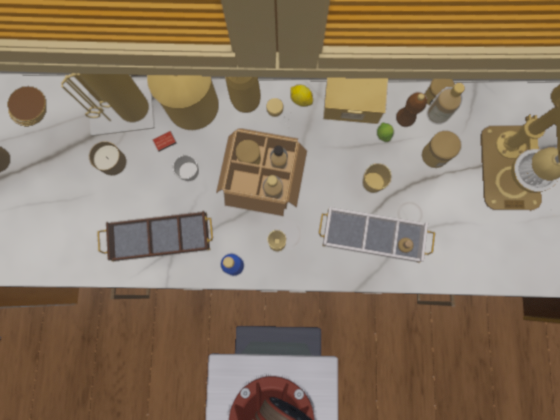

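View pics/side0.png

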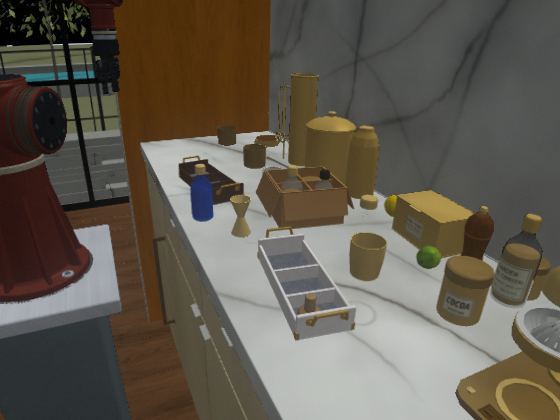

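Top view: walnut caddy (158,237), white caddy (375,235), carton (262,172) with gold cap (272,182) and black cap (278,152), blue look-alike bottle (232,263), jigger (277,240), brass tumbler candidates (376,178) and (105,157), white cup candidate (185,168), flat ring/disc (410,212). Close crop to choose.

Run:
```python
from h import *
i=cv2.imread("pics/top0.png")
a=cv2.resize(i[120:280,80:280],None,fx=4,fy=4,interpolation=cv2.INTER_CUBIC)[:600]
cv2.imwrite("pics/cropA.png",cv2.resize(i[125:275,80:280],(800,600),interpolation=cv2.INTER_CUBIC))
cv2.imwrite("pics/cropB.png",cv2.resize(i[125:275,260:460],(800,600),interpolation=cv2.INTER_CUBIC))
c=ctrl.calibration("top");d=np.load("top0.npz")["d"];P=cloud(c,d)
for n,(u,v) in dict(table=(330,150),cup=(188,170),candle=(105,157),tumb=(376,180),tumbrim=(376,168),gold=(272,181),black=(278,151),jig=(277,240),blue=(229,262),ring=(410,212),cocoa=(444,147),stop=(405,243),tin=(248,150)).items(): print(n,P[v,u].round(3))
```

```text
table [ 0.686 -0.142  0.   ]
cup [0.623 0.238 0.001]
candle [0.644 0.448 0.036]
tumb [ 0.604 -0.264  0.002]
tumbrim [ 0.627 -0.258  0.039]
gold [0.563 0.007 0.142]
black [ 0.642 -0.005  0.126]
jig [ 0.434 -0.006  0.046]
blue [0.371 0.102 0.134]
ring [ 0.521 -0.353 -0.003]
cocoa [ 0.666 -0.413  0.099]
stop [ 0.434 -0.327  0.038]
tin [0.658 0.072 0.076]
```

View pics/cropA.png

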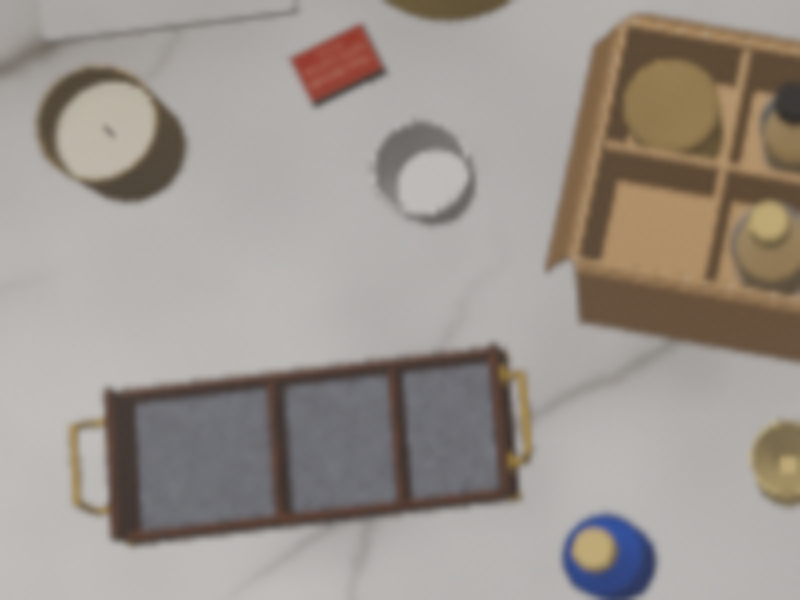

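View pics/cropB.png

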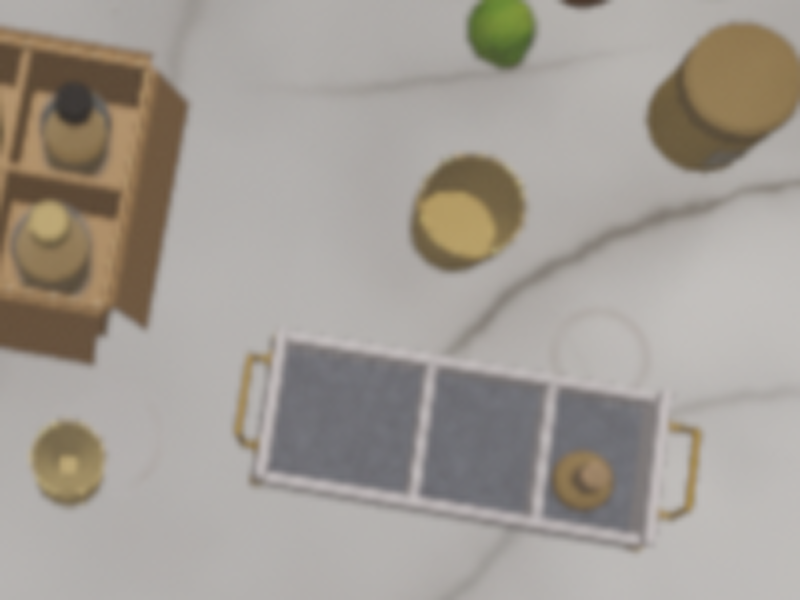

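Choices: tumbler = open brass one (376,178) (the (105,157) one is a candle), cup = (185,168), jigger (277,240), caps gold (272,182) / black (278,152); blue bottle (229,262) left alone. Both caddies have their wide ends at the left (+y).

Run:
```python
from h import *
c=ctrl.calibration("top");D=np.load("top0.npz");i,d=D["i"],D["d"];P=cloud(c,d);d0=d>0
def sel(u0,u1,v0,v1,z0,z1):
    m=np.zeros(d.shape,bool);m[v0:v1,u0:u1]=1
    return m&d0&(P[...,2]>z0)&(P[...,2]<z1)
def circ(m,n):
    p=P[m][:,:2].astype(np.float32); (x,y),r=cv2.minEnclosingCircle(p)
    print(n,"c",round(x,4),round(y,4),"r",round(r,4),"mean",P[m].mean(0).round(4),"n",m.sum(),"zmax",P[m][:,2].max().round(3))
circ(sel(350,400,155,200,.055,.1),"tumbler .074")
circ(sel(165,210,145,190,.04,.07),"cup .052")
circ(sel(262,292,225,258,.075,.1),"jigger .086")
circ(sel(258,290,172,200,.125,.16),"gold .142")
circ(sel(266,292,142,170,.11,.14),"black .125")
circ(sel(215,250,245,280,.12,.16),"blue")
circ(sel(398,415,232,250,.02,.06),"stopper")
for n,b in dict(walnut=(97,218,208,268),white=(316,440,200,265)).items():
    for z0,z1 in((.025,.052),(.038,.052)):
        m=sel(*b,z0,z1); r=cv2.minAreaRect(P[m][:,:2].astype(np.float32)*1000); print(n,z0,r,m.sum())
m=sel(215,310,120,220,.075,.1);print("carton",cv2.minAreaRect(P[m][:,:2].astype(np.float32)*1000))
m=sel(215,310,120,220,.091,.1);print("carton",cv2.minAreaRect(P[m][:,:2].astype(np.float32)*1000))
# colour/ray based checks
hsv=cv2.cvtColor(i,cv2.COLOR_BGR2HSV)
def blob(mask,n,z):
    k,l,s,ce=cv2.connectedComponentsWithStats(mask.astype(np.uint8)); j=1+np.argmax(s[1:,4]); print(n,s[j],ce[j].round(1),on_z(c,ce[j],z).round(4))
w=np.zeros(d.shape,bool);w[142:162,268:290]=1
blob(w&(hsv[...,2]<60),"blackcap",.125)
w=np.zeros(d.shape,bool);w[172:192,260:284]=1
blob(w&(hsv[...,2]>150),"goldcap",.142)
```

```text
tumbler .074 c 0.5979 -0.2541 r 0.0343 mean [ 0.5999 -0.255   0.0678] n 180 zmax 0.08
cup .052 c 0.619 0.2358 r 0.0325 mean [0.6229 0.2368 0.0492] n 125 zmax 0.059
jigger .086 c 0.4323 -0.0047 r 0.0234 mean [ 0.4344 -0.0041  0.0829] n 137 zmax 0.093
gold .142 c 0.5665 0.0076 r 0.0129 mean [0.5649 0.008  0.1405] n 95 zmax 0.147
black .125 c 0.645 -0.005 r 0.0126 mean [ 0.6447 -0.0048  0.1239] n 84 zmax 0.131
blue c 0.3715 0.1045 r 0.0122 mean [0.3711 0.104  0.1374] n 95 zmax 0.143
stopper c 0.4326 -0.3341 r 0.0186 mean [ 0.4314 -0.3305  0.0337] n 111 zmax 0.055
walnut 0.025 ((441.9669494628906, 299.33135986328125), (100.96183013916016, 279.74517822265625), 7.813438415527344) 1100
walnut 0.038 ((442.60595703125, 299.4996032714844), (99.52540588378906, 279.6167297363281), 8.120294570922852) 324
white 0.025 ((456.0541687011719, -252.56045532226562), (279.01214599609375, 100.66352844238281), 81.54190063476562) 1118
white 0.038 ((455.886962890625, -252.53378295898438), (279.0147399902344, 98.9969482421875), 81.54877471923828) 363
carton ((613.7974243164062, 38.23151397705078), (183.50682067871094, 182.82608032226562), 80.82134246826172)
carton ((613.9615478515625, 38.505088806152344), (171.505126953125, 170.49127197265625), 80.88231658935547)
blackcap [275 152   7   3  13] [278.2 153. ] [[ 0.6368 -0.0054  0.125 ]]
goldcap [262 176  15   9  97] [269.7 179.5] [[0.566  0.0129 0.142 ]]
```

Request:
{"op": "play_rows", "data": {"steps": [0,0,0.137,0,0,0,-1,0,0,0.137,0,0,0,-1,0,0,0.137,0,0,0,-1,0,0,0.137,0,0,0,-1,0,0,0.137,0,0,0,-1,0,0,0.137,0,0,0,-1,0,0,0.137,0,0,0,-1,0,0,0.137,0,0,0,-1,0,0,0.137,0,0,0,-1,0,0,0.132,0,0,0,-1], "newtons": 30}}

```text
time_s: 1.15
position: [0.2163, 0.586, 0.2307]
tcp_rot: [-3.141, 0.001, 1.417]
contact_force: [0.5, -0.6, 0.5]
grip_width: 0.0858
grip_force: 0.0
```

```bash
cat >> h.py <<'E'
def go(*targets,yaw=None):
    "shift in cm along tool axes (after turning to yaw, deg) to each xyz in turn"
    s=ctrl.sense(); p=s["position"]; y0=s["tcp_rot"][2]; y=y0 if yaw is None else np.radians(yaw)
    print("t",round(s["time_s"],1),"tcp",p.round(4),"yaw",np.degrees(y0).round(1),"tilt",(s["tcp_rot"][:2]).round(3),"F",s["contact_force"].round(1),"w",round(s["grip_width"],4),"gf",round(s["grip_force"],1),"rz",round(y0-y,3))
    M=R.from_euler('xyz',[np.pi,0,y]).as_matrix()
    for t in targets: print(t,"->",(M.T@(np.array(t)-p)*100).round(2)); p=np.array(t)
E
python3 -c "
from h import *
go((.619,.2358,.231),(.619,.2358,.03),yaw=81.5)"
```

```text
t 1.1 tcp [0.2163 0.586  0.2307] yaw 81.2 tilt [-3.141e+00  1.000e-03] F [ 0.5 -0.6  0.5] w 0.0858 gf 0.0 rz -0.005
(0.619, 0.2358, 0.231) -> [-2.868e+01  4.500e+01 -3.000e-02]
(0.619, 0.2358, 0.03) -> [ 0.  -0.  20.1]
```

Request:
{"op": "play_rows", "data": {"steps": [0,0,0,-1.91,3,0,-1,0,0,0,-1.91,3,0,-1,0,0,0,-1.91,3,0,-1,0,0,0,-1.91,3,0,-1,0,0,0,-1.91,3,0,-1,0,0,0,-1.91,3,0,-1,0,0,0,-1.91,3,0,-1,0,0,0,-1.91,3,0,-1,0,0,0,-1.91,3,0,-1,0,0,0,-1.91,3,0,-1,0,0,0,-1.91,3,0,-1,0,0,0,-1.91,3,0,-1,0,0,0,-1.91,3,0,-1,0,0,0,-1.91,3,0,-1,0,0,0,-1.91,3,0,-1,0,0,0,0,0,0,-1,0,0,0,0,0,0,-1]}}

```text
time_s: 2.85
position: [0.6194, 0.2359, 0.2306]
tcp_rot: [-3.14, 0.0, 1.421]
contact_force: [0.3, -0.2, -0.3]
grip_width: 0.0852
grip_force: 0.0
```

```bash
cat >> h.py <<'E'
def wcirc(tag,xy,rad,z0,z1):
    c,i,d=snap("wrist",tag);P=cloud(c,d)
    m=(d>0)&(np.hypot(P[...,0]-xy[0],P[...,1]-xy[1])<rad)&(P[...,2]>z0)&(P[...,2]<z1)
    if m.sum()<10: print("few",m.sum()); return
    (x,y),r=cv2.minEnclosingCircle(P[m][:,:2].astype(np.float32)); print(tag,"c",round(x,4),round(y,4),"r",round(r,4),"mean",P[m].mean(0).round(4),"n",m.sum())
E
python3 -c "
from h import *
wcirc('w1',(.619,.236),.05,.042,.065)
go((.619,.2358,.231),(.619,.2358,.03),yaw=81.5)"
```

```text
w1 c 0.6168 0.2369 r 0.0321 mean [0.6162 0.2329 0.0498] n 717
t 2.9 tcp [0.6187 0.2367 0.2306] yaw 81.5 tilt [-3.14  0.  ] F [-0.5  0.7 -0.2] w 0.0853 gf 0.0 rz -0.0
(0.619, 0.2358, 0.231) -> [-0.08  0.04 -0.04]
(0.619, 0.2358, 0.03) -> [ 0.  -0.  20.1]
```

View pics/w1.png

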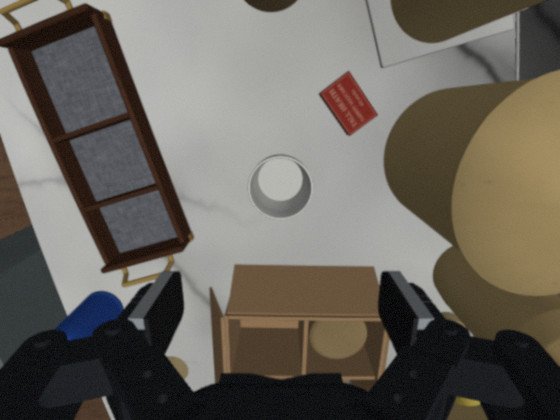

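Request:
{"op": "play_rows", "data": {"steps": [0,0,0,0,-0.07,2.5,-1,0,0,0,0,0,3,-1,0,0,0,0,0,3,-1,0,0,0,0,0,3,-1,0,0,0,0,0,3,-1,0,0,0,0,0,2.5,-1,0,0,0,0,0,2,-1,0,0,0,0,0,1.36,-1,0,0,0,0,0,0,-1,0,0,0,0,0,0,1,0,0,0,0,0,0,1,0,0,0,0,0,0,1,0,0,0,0,0,0,1,0,0,0,0,0,0,1,0,0,0,0,0,0,1,0,0,0,0,0,0,1], "newtons": 30}}

```text
time_s: 4.5
position: [0.6202, 0.2373, 0.0298]
tcp_rot: [3.139, -0.002, 1.423]
contact_force: [-0.3, 0.9, 5.2]
grip_width: 0.0613
grip_force: 33.3
```

Request:
{"op": "play_rows", "data": {"steps": [0,0,0,0,0,0,1,0,0,0,0,0,-0.5,1,0,0,0,0,0,-0.5,1,0,0,0,0,0,-1,1,0,0,0,0,0,-1,1,0,0,0,0,0,0,1,0,0,0,0,0,0,1]}}

```text
time_s: 5.2
position: [0.6192, 0.2368, 0.0585]
tcp_rot: [3.14, -0.0, 1.423]
contact_force: [-0.6, -0.3, -1.7]
grip_width: 0.061
grip_force: 33.0
```

Run:
```python
from h import *
go((.62,.237,.2),(.4666,-.1813,.2),(.4666,-.1813,.034))
for n in("side","top","wrist"): snap(n,n+"1")
i=np.load("side1.npz")["i"]; w=np.load("wrist1.npz")["i"]
cv2.imwrite("pics/both1.png",np.hstack([cv2.resize(i[100:240,200:340],(400,400)),cv2.resize(w,(400,400))]))
```

```text
t 5.2 tcp [0.6192 0.2368 0.0585] yaw 81.5 tilt [ 3.14 -0.  ] F [-0.6 -0.3 -1.7] w 0.061 gf 33.0 rz 0.0
(0.62, 0.237, 0.2) -> [  0.04   0.08 -14.15]
(0.4666, -0.1813, 0.2) -> [-43.64  -9.    -0.  ]
(0.4666, -0.1813, 0.034) -> [ 0.  -0.  16.6]
```

View pics/both1.png

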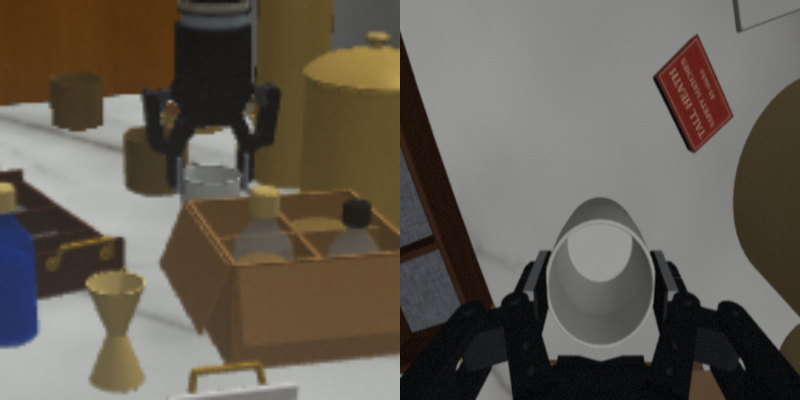

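Request:
{"op": "play_rows", "data": {"steps": [0,0,0,0,0,-2,1,0,0,0,0,0,-3,1,0,0,0,0,0,-3,1,0,0,0,0,0,-4,1,0,0,0,0,0,-2.2,1,0,0,0,-1.5,-0.3,0,1,0,0,0,-3,-0.6,0,1,0,0,0,-3,-0.6,0,1,0,0,0,-3,-0.6,0,1,0,0,0,-3,-0.6,0,1,0,0,0,-3,-0.6,0,1,0,0,0,-3,-0.6,0,1,0,0,0,-3,-0.6,0,1,0,0,0,-3,-0.6,0,1,0,0,0,-3,-0.6,0,1,0,0,0,-3,-0.6,0,1,0,0,0,-3,-0.6,0,1,0,0,0,-3,-0.6,0,1,0,0,0,-3,-0.6,0,1,0,0,0,-3,-0.9,0,1]}}

```text
time_s: 7.35
position: [0.4628, -0.1811, 0.197]
tcp_rot: [-3.137, -0.001, 1.422]
contact_force: [0.3, -0.8, -1.0]
grip_width: 0.0614
grip_force: 33.2
```

Run:
```python
from h import *
go((.4666,-.1813,.2),(.4666,-.1813,.05),(.4666,-.1813,.036),yaw=81.5)
c,i,d=snap("wrist","w2");P=cloud(c,d)
m=(d>0)&(P[...,2]>.025)&(P[...,2]<.062)&(P[...,0]>.37)&(P[...,0]<.54)&(P[...,1]<-.09)
print(cv2.minAreaRect(P[m][:,:2].astype(np.float32)*1000),m.sum())
```

```text
t 7.3 tcp [ 0.4628 -0.1811  0.197 ] yaw 81.5 tilt [-3.137e+00 -1.000e-03] F [ 0.3 -0.8 -1. ] w 0.0614 gf 33.2 rz 0.0
(0.4666, -0.1813, 0.2) -> [ 0.04  0.38 -0.3 ]
(0.4666, -0.1813, 0.05) -> [ 0. -0. 15.]
(0.4666, -0.1813, 0.036) -> [ 0.  -0.   1.4]
((454.7953186035156, -247.17935180664062), (276.27069091796875, 98.3871841430664), 81.38300323486328) 3978
```

View pics/w2.png

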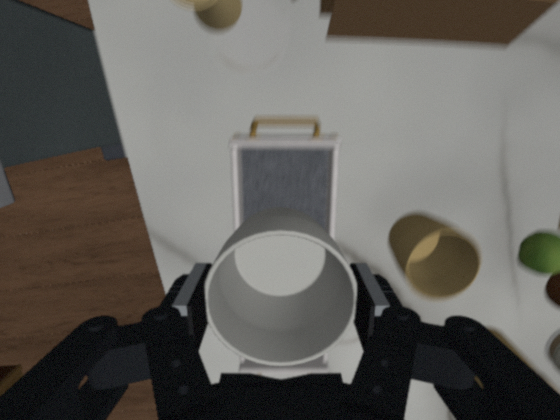

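Request:
{"op": "play_rows", "data": {"steps": [0,0,0,0.15,0.3,2,1,0,0,0,0,0,3,1,0,0,0,0,0,3,1,0,0,0,0,0,2.5,1,0,0,0,0,0,2,1,0,0,0,0,0,1.2,1,0,0,0,0,0,0.8,1,0,0,0,0,0,0.6,1,0,0,0,0,0,0.3,1,0,0,0,0,0,0,1,0,0,0,0,0,0,1]}}

```text
time_s: 8.5
position: [0.4694, -0.1796, 0.0465]
tcp_rot: [3.14, 0.001, 1.423]
contact_force: [-0.1, -0.9, -0.7]
grip_width: 0.0612
grip_force: 33.2
```

Request:
{"op": "play_rows", "data": {"steps": [0,0,0,0,-0.3,0.3,1,0,0,0,0,0,0.3,1,0,0,0,0,0,0.2,1,0,0,0,0,0,0.1,1,0,0,0,0,0,0.1,1,0,0,0,0,0,0,1,0,0,0,0,0,0,1]}}

```text
time_s: 9.2
position: [0.4659, -0.1789, 0.0358]
tcp_rot: [3.141, 0.0, 1.423]
contact_force: [-1.0, -0.3, -0.2]
grip_width: 0.0616
grip_force: 33.3
```

Request:
{"op": "play_rows", "data": {"steps": [0,0,0,0,0,0.1,1,0,0,0,0,0,0.1,1,0,0,0,0,0,0,1,0,0,0,0,0,0,1]}}

```text
time_s: 9.6
position: [0.4659, -0.179, 0.0357]
tcp_rot: [-3.141, 0.0, 1.423]
contact_force: [-5.2, 2.4, 12.5]
grip_width: 0.0615
grip_force: 34.2
```

Request:
{"op": "play_rows", "data": {"steps": [0,0,0,0,0,-0.1,1,0,0,0,0,0,0,-0.5,0,0,0,0,0,0,-0.8,0,0,0,0,0,0,-1,0,0,0,0,0,0,-1,0,0,0,0,0,0,-1,0,0,0,0,0,-0.5,-1,0,0,0,0,0,-1,-1,0,0,0,0,0,-2,-1,0,0,0,0,0,-3,-1,0,0,0,0,0,-3,-1,0,0,0,0,0,-3,-1,0,0,0,0,0,-3,-1,0,0,0,0,0,-1,-1,0,0,0,0,0,0,-1]}}

```text
time_s: 11.1
position: [0.4671, -0.1796, 0.2022]
tcp_rot: [3.137, 0.002, 1.423]
contact_force: [-0.5, 0.2, 0.1]
grip_width: 0.0856
grip_force: 0.0
```

Run:
```python
from h import *
wcirc('w3',(.466,-.18),.045,.05,.075)
wcirc('w4',(.598,-.254),.05,.06,.085)
go((.598,-.2545,.2),(.598,-.2545,.06),yaw=98)
```

```text
w3 c 0.4639 -0.1798 r 0.0322 mean [ 0.4632 -0.1836  0.0563] n 833
w4 c 0.5958 -0.2534 r 0.0346 mean [ 0.5997 -0.254   0.0683] n 1485
t 11.2 tcp [ 0.465  -0.1784  0.1987] yaw 81.5 tilt [-3.14e+00 -1.00e-03] F [-0.7  0.5 -1.1] w 0.0851 gf 0.0 rz -0.288
(0.598, -0.2545, 0.2) -> [-9.39 12.11 -0.13]
(0.598, -0.2545, 0.06) -> [ 0. -0. 14.]
```

View pics/w3.png

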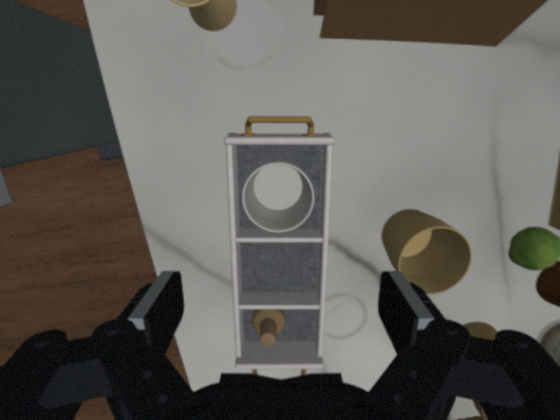

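Request:
{"op": "play_rows", "data": {"steps": [0,0,-0.096,0,0,0,-1,0,0,-0.096,0,0,0,-1,0,0,-0.096,0,0,0,-1,0,0,0,-1.86,2.4,0,-1,0,0,0,-1.86,2.4,0,-1,0,0,0,-1.86,2.4,0,-1,0,0,0,-1.86,2.4,0,-1,0,0,0,-1.86,2.4,0,-1,0,0,0,0,0,3,-1,0,0,0,0,0,3,-1,0,0,0,0,0,3,-1,0,0,0,0,0,2,-1,0,0,0,0,0,0,-1,0,0,0,0,0,0,-1]}}

```text
time_s: 12.6
position: [0.5962, -0.2534, 0.0875]
tcp_rot: [-3.138, -0.003, 1.711]
contact_force: [-0.1, -1.3, 0.7]
grip_width: 0.0853
grip_force: 0.0
```

Request:
{"op": "play_rows", "data": {"steps": [0,0,0,0,0,2,-1,0,0,0,0,0,1.5,-1,0,0,0,0,0,1,-1,0,0,0,0,0,0,-1,0,0,0,0,0,0,1,0,0,0,0,0,0,1,0,0,0,0,0,0,1,0,0,0,0,0,0,1,0,0,0,0,0,0,1,0,0,0,0,0,0,1,0,0,0,0,0,0,1,0,0,0,0,0,0,1]}}

```text
time_s: 13.8
position: [0.5983, -0.2546, 0.0457]
tcp_rot: [3.14, 0.001, 1.711]
contact_force: [-0.1, -0.3, 5.7]
grip_width: 0.0659
grip_force: 34.2
```

Request:
{"op": "play_rows", "data": {"steps": [0,0,0,0,0,-0.5,1,0,0,0,0,0,-1,1,0,0,0,0,0,-2,1,0,0,0,0,0,-3,1,0,0,0,0,0,-3,1,0,0,0,0,0,-3,1,0,0,0,0,0,-3,1,0,0,0,0,0,-2,1,0,0,0,0,0,-0.9,1,0,0,0,0,0,0,1]}}

```text
time_s: 14.8
position: [0.5981, -0.2544, 0.2302]
tcp_rot: [3.14, 0.001, 1.711]
contact_force: [-0.1, -0.6, -2.4]
grip_width: 0.0654
grip_force: 34.0
```

Request:
{"op": "play_rows", "data": {"steps": [0,0,0,1.6,-0.2,0,1,0,0,0,3.4,-0.4,0,1,0,0,0,3.4,-0.4,0,1,0,0,0,3.4,-0.4,0,1,0,0,0,3.4,-0.4,0,1,0,0,0,3.4,-0.4,0,1,0,0,0,3.4,-0.4,0,1,0,0,0,3.4,-0.4,0,1,0,0,0,3.4,-0.4,0,1,0,0,0,3.4,-0.4,0,1,0,0,0,3.4,-0.4,0,1,0,0,0,3.4,-0.4,0,1,0,0,0,3.4,-0.4,0,1,0,0,0,3.4,-0.4,0,1,0,0,0,3.4,-0.4,0,1,0,0,0,3.4,-0.4,0,1,0,0,0,3.4,-0.5,0,1,0,0,0,3.4,-0.5,0,1,0,0,0,3.2,-0.5,0,1,0,0,0,1.6,0,0,1]}}

```text
time_s: 16.8
position: [0.4282, 0.3725, 0.2262]
tcp_rot: [-3.137, 0.001, 1.714]
contact_force: [0.6, -0.3, -1.1]
grip_width: 0.0654
grip_force: 34.0
```

Run:
```python
from h import *
go((.4325,.3707,.2),(.4325,.3707,.052),yaw=98)
c,i,d=snap("wrist","w5");P=cloud(c,d)
m=(d>0)&(P[...,2]>.025)&(P[...,2]<.062)&(P[...,0]>.36)&(P[...,0]<.53)&(P[...,1]<.46)&(P[...,1]>.15)
print(cv2.minAreaRect(P[m][:,:2].astype(np.float32)*1000),m.sum())
```

```text
t 16.8 tcp [0.4282 0.3725 0.2262] yaw 98.2 tilt [-3.137e+00  1.000e-03] F [ 0.6 -0.3 -1.1] w 0.0654 gf 34.0 rz 0.003
(0.4325, 0.3707, 0.2) -> [-0.24  0.4   2.62]
(0.4325, 0.3707, 0.052) -> [ 0.  -0.  14.8]
((427.7781982421875, 387.35614013671875), (98.46782684326172, 110.31725311279297), 7.5067644119262695) 2493
```

View pics/w5.png

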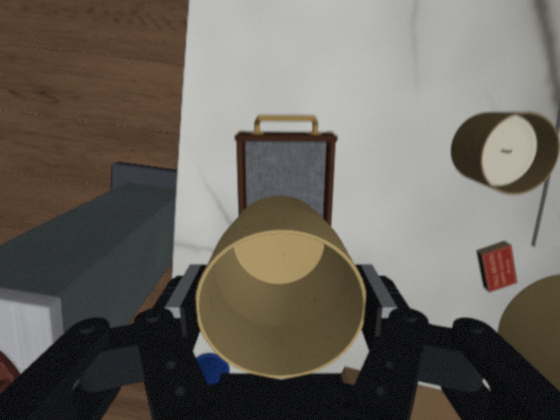

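Request:
{"op": "play_rows", "data": {"steps": [0,0,0,0,0,2,1,0,0,0,0,0,3,1,0,0,0,0,0,3,1,0,0,0,0,0,3,1,0,0,0,0,0,1.5,1,0,0,0,0,0,0,1,0,0,0,0,0,0,1]}}

```text
time_s: 17.55
position: [0.4319, 0.3707, 0.104]
tcp_rot: [3.142, 0.0, 1.711]
contact_force: [0.5, 0.3, -2.2]
grip_width: 0.0654
grip_force: 34.2
```

Request:
{"op": "play_rows", "data": {"steps": [0,0,0,0.15,0,1.5,1,0,0,0,0,0,1.5,1,0,0,0,0,0,0.8,1,0,0,0,0,0,0.5,1,0,0,0,0,0,0.3,1,0,0,0,0,0,0.2,1,0,0,0,0,0,0.1,1,0,0,0,0,0,0.1,1,0,0,0,0,0,0,1,0,0,0,0,0,0,1]}}

```text
time_s: 18.55
position: [0.4317, 0.3724, 0.054]
tcp_rot: [3.141, -0.0, 1.711]
contact_force: [0.0, 0.6, -1.7]
grip_width: 0.0659
grip_force: 34.2
```

Request:
{"op": "play_rows", "data": {"steps": [0,0,0,0,0,0.1,1,0,0,0,0,0,0.1,1,0,0,0,0,0,0.1,1,0,0,0,0,0,0,1,0,0,0,0,0,0,1]}}

```text
time_s: 19.05
position: [0.4316, 0.3726, 0.0517]
tcp_rot: [3.141, -0.0, 1.711]
contact_force: [-2.0, -0.4, 6.4]
grip_width: 0.0654
grip_force: 34.8
```

Request:
{"op": "play_rows", "data": {"steps": [0,0,0,0,0,0,-0.5,0,0,0,0,0,0,-0.8,0,0,0,0,0,0,-1,0,0,0,0,0,0,-1,0,0,0,0,0,0,-1,0,0,0,0,0,-0.5,-1,0,0,0,0,0,-1,-1,0,0,0,0,0,-2,-1,0,0,0,0,0,-3,-1,0,0,0,0,0,-3,-1,0,0,0,0,0,-3,-1,0,0,0,0,0,-3,-1,0,0,0,0,0,-2,-1,0,0,0,0,0,0,-1,0,0,0,0,0,0,-1]}}

```text
time_s: 20.55
position: [0.4316, 0.3724, 0.2262]
tcp_rot: [3.14, -0.001, 1.711]
contact_force: [0.9, -0.6, -0.3]
grip_width: 0.0852
grip_force: 0.0
```

Run:
```python
from h import *
wcirc('w6',(.4317,.3726),.05,.065,.09)
c,i,d=snap("wrist","w6b");P=cloud(c,d)
m=(d>0)&(P[...,2]>.025)&(P[...,2]<.062)&(P[...,0]>.36)&(P[...,0]<.53)&(P[...,1]<.46)&(P[...,1]>.15)
print(cv2.minAreaRect(P[m][:,:2].astype(np.float32)*1000),m.sum())
go((.4325,-.0045,.225),(.4325,-.0045,.062),yaw=98)
```

```text
w6 c 0.4289 0.3728 r 0.0338 mean [0.4298 0.3663 0.0754] n 1003
((439.70904541015625, 300.4107666015625), (98.90066528320312, 285.39813232421875), 7.74901008605957) 7894
t 20.6 tcp [0.4305 0.3716 0.224 ] yaw 98.0 tilt [-3.139e+00  1.000e-03] F [ 0.3 -0.5 -0.3] w 0.0856 gf 0.0 rz 0.0
(0.4325, -0.0045, 0.225) -> [-37.28  -5.04  -0.1 ]
(0.4325, -0.0045, 0.062) -> [ 0.  -0.  16.3]
```

Request:
{"op": "play_rows", "data": {"steps": [0,0,0,-2,-0.3,0,-0.5,0,0,0,-3.2,-0.4,0,-0.5,0,0,0,-3.2,-0.4,0,-0.5,0,0,0,-3.2,-0.4,0,-0.5,0,0,0,-3.2,-0.4,0,-0.5,0,0,0,-3.2,-0.4,0,-0.5,0,0,0,-3.2,-0.4,0,-0.5,0,0,0,-3.2,-0.4,0,-0.5,0,0,0,-3.2,-0.4,0,-0.5,0,0,0,-3.2,-0.4,0,-0.5,0,0,0,-3.2,-0.4,0,-0.5,0,0,0,-2.4,-0.5,0,-0.5,0,0,0,-1.1,-0.2,0,-0.5,0,0,0,0,0,0,-0.5,0,0,0,0,0,0,-0.5]}}

```text
time_s: 22.15
position: [0.4339, -0.0053, 0.2249]
tcp_rot: [-3.14, -0.001, 1.711]
contact_force: [-0.1, 0.1, 0.2]
grip_width: 0.0641
grip_force: 0.0
```

Run:
```python
from h import *
wcirc('w7',(.4325,-.0045),.04,.075,.1)
go((.4325,-.0045,.1),(.4325,-.0045,.058),yaw=98)
```

```text
w7 c 0.4297 -0.0046 r 0.0236 mean [ 0.4298 -0.0077  0.0822] n 1054
t 22.2 tcp [ 0.434  -0.0051  0.2251] yaw 98.1 tilt [-3.141e+00 -1.000e-03] F [-0.1 -0.3  0.4] w 0.0639 gf 0.0 rz 0.001
(0.4325, -0.0045, 0.1) -> [ 0.08 -0.14 12.51]
(0.4325, -0.0045, 0.058) -> [ 0.  -0.   4.2]
```

Request:
{"op": "play_rows", "data": {"steps": [0,0,0,0.08,-0.15,3,-0.5,0,0,0,0,0,3,-0.5,0,0,0,0,0,3,-0.5,0,0,0,0,0,3,-0.5,0,0,0,0,0,2,-0.5,0,0,0,0,0,1.5,-0.5,0,0,0,0,0,1.2,-0.5,0,0,0,0,0,0,-0.5,0,0,0,0,0,0,1,0,0,0,0,0,0,1,0,0,0,0,0,0,1,0,0,0,0,0,0,1,0,0,0,0,0,0,1,0,0,0,0,0,0,1,0,0,0,0,0,0,1]}}

```text
time_s: 23.7
position: [0.4334, -0.0056, 0.0594]
tcp_rot: [3.14, 0.0, 1.711]
contact_force: [0.4, 0.1, 3.9]
grip_width: 0.0452
grip_force: 31.2
```

Request:
{"op": "play_rows", "data": {"steps": [0,0,0,0,0,-0.5,1,0,0,0,0,0,-1,1,0,0,0,0,0,-2,1,0,0,0,0,0,-3,1,0,0,0,0,0,-3,1,0,0,0,0,0,-3,1,0,0,0,0,0,-2.5,1,0,0,0,0,0,-1.5,1,0,0,0,1.5,0.35,0,1,0,0,0,3,0.7,0,1,0,0,0,3,0.7,0,1,0,0,0,3,0.7,0,1,0,0,0,3,0.7,0,1,0,0,0,3,0.7,0,1,0,0,0,3,0.7,0,1,0,0,0,1.9,0.6,0,1,0,0,0,0,0,0,1,0,0,0,0,0,0,1]}}

```text
time_s: 25.5
position: [0.4534, 0.2135, 0.2237]
tcp_rot: [-3.141, 0.001, 1.712]
contact_force: [-0.3, 0.5, -2.2]
grip_width: 0.0454
grip_force: 31.0
```

Request:
{"op": "play_rows", "data": {"steps": [0,0,0,0,0.1,2,1,0,0,0,0,0,3,1,0,0,0,0,0,3,1,0,0,0,0,0,3,1,0,0,0,0,0,2,1,0,0,0,0,0,1,1,0,0,0,0,0,0.7,1,0,0,0,0,0,0.5,1,0,0,0,0,0,0.2,1,0,0,0,0,0,0.1,1,0,0,0,0,0,0,1,0,0,0,0,0,0,1]}}

```text
time_s: 26.7
position: [0.4553, 0.214, 0.0693]
tcp_rot: [3.14, -0.0, 1.711]
contact_force: [0.4, 0.5, -0.6]
grip_width: 0.0452
grip_force: 31.0
```

Request:
{"op": "play_rows", "data": {"steps": [0,0,0,0,0,0.1,1,0,0,0,0,0,0.1,1,0,0,0,0,0,0.1,1,0,0,0,0,0,0.1,1,0,0,0,0,0,0.1,1,0,0,0,0,0,0,1,0,0,0,0,0,0,1]}}

```text
time_s: 27.4
position: [0.455, 0.2142, 0.0654]
tcp_rot: [-3.141, -0.0, 1.711]
contact_force: [-4.3, -0.6, 9.9]
grip_width: 0.0455
grip_force: 32.2
```

Seated. Release, lift; next the gold bottle.

Request:
{"op": "play_rows", "data": {"steps": [0,0,0,0,0,-0.05,1,0,0,0,0,0,0,0.3,0,0,0,0,0,0,0,0,0,0,0,0,0,-0.3,0,0,0,0,0,0,-0.5,0,0,0,0,0,0,-0.5,0,0,0,0,0,-0.5,-0.5,0,0,0,0,0,-1,-0.5,0,0,0,0,0,-2,-0.5,0,0,0,0,0,-3,-0.5,0,0,0,0,0,-3,-0.5,0,0,0,0,0,-3,-0.5,0,0,0,0,0,-3,-0.5,0,0,0,0,0,-3,-0.5,0,0,0,0,0,-3,-0.5,0,0,0,0,0,0,-0.5,0,0,0,0,0,0,-0.5]}}

```text
time_s: 29.1
position: [0.4553, 0.214, 0.2807]
tcp_rot: [3.139, -0.0, 1.711]
contact_force: [0.2, -0.7, -0.2]
grip_width: 0.064
grip_force: 0.0
```

Run:
```python
from h import *
wcirc('w8',(.455,.214),.04,.08,.1)
go((.566,.008,.28),(.566,.008,.2),(.566,.008,.105),yaw=171)
```

```text
w8 c 0.4512 0.2144 r 0.0235 mean [0.4513 0.2117 0.0877] n 831
t 29.1 tcp [0.4545 0.2137 0.2791] yaw 98.0 tilt [-3.141  0.   ] F [-1.   0.4 -0.4] w 0.0643 gf 0.0 rz -1.274
(0.566, 0.008, 0.28) -> [-14.23 -18.57  -0.09]
(0.566, 0.008, 0.2) -> [-0. -0.  8.]
(0.566, 0.008, 0.105) -> [-0.  -0.   9.5]
```

View pics/w8.png

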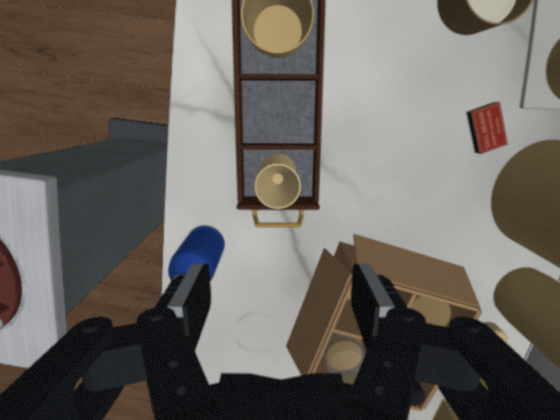

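Request:
{"op": "play_rows", "data": {"steps": [0,0,0,-1.5,0.5,0,-0.4,0,0,0,-3,1.1,0,-0.4,0,0,0,-3,1.1,0,-0.4,0,0,0,-3,1.1,0,-0.4,0,0,0,-3,1.1,0,-0.4,0,0,0,-3,1.1,0,-0.4,0,0,0,-3,1.1,0,-0.4,0,0,0,-2.4,1.1,0,-0.4,0,0,0,0,0,2,-0.4,0,0,0,0,0,2,-0.4,0,0,0,0,0,2,-0.4,0,0,0,0,0,0,-0.4,0,0,0,0,0,0,-0.4]}}

```text
time_s: 30.45
position: [0.5654, 0.0085, 0.2175]
tcp_rot: [-3.138, -0.001, 1.711]
contact_force: [-0.3, -0.1, -0.0]
grip_width: 0.0596
grip_force: 0.0
```

Run:
```python
from h import *
wcirc('w9',(.565,.008),.025,.12,.16)
go((.566,.008,.2),(.566,.008,.105),yaw=98)
```

```text
w9 c 0.5631 0.0084 r 0.0127 mean [0.563  0.0109 0.1394] n 1149
t 30.5 tcp [0.5664 0.0085 0.219 ] yaw 98.0 tilt [-3.141 -0.   ] F [-0.2  0.5  1.1] w 0.0597 gf 0.0 rz 0.0
(0.566, 0.008, 0.2) -> [-0.04 -0.05  1.9 ]
(0.566, 0.008, 0.105) -> [ 0.  -0.   9.5]
```

Request:
{"op": "play_rows", "data": {"steps": [0,0,0,0,-0.05,2,-0.4,0,0,0,0,0,2.5,-0.4,0,0,0,0,0,2.5,-0.4,0,0,0,0,0,2,-0.4,0,0,0,0,0,1.5,-0.4,0,0,0,0,0,1,-0.4,0,0,0,0,0,0,-0.4,0,0,0,0,0,0,1,0,0,0,0,0,0,1,0,0,0,0,0,0,1,0,0,0,0,0,0,1,0,0,0,0,0,0,1,0,0,0,0,0,0,1,0,0,0,0,0,0,1,0,0,0,0,0,0,1,0,0,0,0,0,0,1,0,0,0,0,0,0,1], "newtons": 45}}

```text
time_s: 32.2
position: [0.567, 0.0082, 0.1054]
tcp_rot: [3.14, 0.001, 1.711]
contact_force: [-1.2, -0.6, 6.3]
grip_width: 0.0187
grip_force: 44.0
```

Request:
{"op": "play_rows", "data": {"steps": [0,0,0,0,0,-0.3,1,0,0,0,0,0,-0.7,1,0,0,0,0,0,-1.5,1,0,0,0,0,0,-2,1,0,0,0,0,0,-2.5,1,0,0,0,0,0,-2.5,1,0,0,0,0,0,-2.5,1,0,0,0,0,0,-2,1,0,0,0,0,0,-1,1,0,0,0,0,0,0,1,0,0,0,0,0,0,1]}}

```text
time_s: 33.3
position: [0.5655, 0.0084, 0.2535]
tcp_rot: [-3.14, -0.0, 1.711]
contact_force: [0.5, 0.8, -2.7]
grip_width: 0.0186
grip_force: 44.0
```

Run:
```python
from h import *
go((.4446,.285,.255),(.4446,.285,.1074),yaw=98)
snap("side","s2"); snap("wrist","w10")
i=np.load("s2.npz")["i"]; w=np.load("w10.npz")["i"]
cv2.imwrite("pics/both2.png",np.hstack([cv2.resize(i[60:240,170:370],(400,360)),cv2.resize(w,(400,360))]))
```

```text
t 33.3 tcp [0.5655 0.0084 0.2535] yaw 98.0 tilt [-3.14 -0.  ] F [ 0.5  0.8 -2.7] w 0.0186 gf 44.0 rz 0.0
(0.4446, 0.285, 0.255) -> [29.07 -8.13 -0.15]
(0.4446, 0.285, 0.1074) -> [ 0.   -0.   14.76]
```

View pics/both2.png

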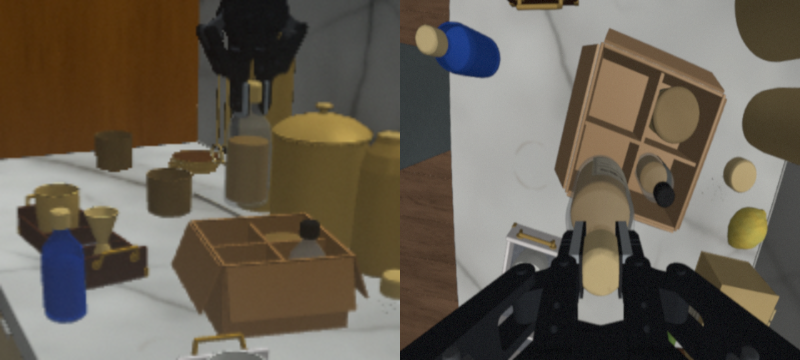

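Request:
{"op": "play_rows", "data": {"steps": [0,0,0,1,-0.3,0,1,0,0,0,2,-0.6,0,1,0,0,0,2.5,-0.7,0,1,0,0,0,2.5,-0.7,0,1,0,0,0,2.5,-0.7,0,1,0,0,0,2.5,-0.7,0,1,0,0,0,2.5,-0.7,0,1,0,0,0,2.5,-0.7,0,1,0,0,0,2.5,-0.7,0,1,0,0,0,2.5,-0.7,0,1,0,0,0,2.5,-0.6,0,1,0,0,0,2,-0.6,0,1,0,0,0,1,-0.3,0,1,0,0,0,0.6,-0.1,0,1,0,0,0,0,0,0,1,0,0,0,0,0,0,1,0,0,0,0,0,0,1]}}

```text
time_s: 35.1
position: [0.4457, 0.2844, 0.2541]
tcp_rot: [-3.142, 0.0, 1.71]
contact_force: [-0.3, -0.6, -1.6]
grip_width: 0.019
grip_force: 44.0
```

Run:
```python
from h import *
go((.4446,.285,.255),(.4446,.285,.112),yaw=98)
c,i,d=snap("top","t3");P=cloud(c,d)
m=(d>0)&(P[...,2]>.1)&(P[...,2]<.28)&(np.hypot(P[...,0]-.445,P[...,1]-.285)<.035)
print(m.sum())
```

```text
t 35.1 tcp [0.4457 0.2844 0.2541] yaw 98.0 tilt [-3.142  0.   ] F [-0.3 -0.6 -1.6] w 0.019 gf 44.0 rz -0.001
(0.4446, 0.285, 0.255) -> [ 0.07 -0.1  -0.09]
(0.4446, 0.285, 0.112) -> [ 0.  -0.  14.3]
554
```

Request:
{"op": "play_rows", "data": {"steps": [0,0,0,0.1,-0.1,1,1,0,0,0,0,0,2,1,0,0,0,0,0,2,1,0,0,0,0,0,2,1,0,0,0,0,0,2,1,0,0,0,0,0,2,1,0,0,0,0,0,1.2,1,0,0,0,0,0,0.8,1,0,0,0,0,0,0.6,1,0,0,0,0,0,0.4,1,0,0,0,0,0,0.2,1,0,0,0,0,0,0,1,0,0,0,0,0,0,1]}}

```text
time_s: 36.45
position: [0.4446, 0.2863, 0.1128]
tcp_rot: [3.14, -0.0, 1.711]
contact_force: [0.2, 0.3, -1.2]
grip_width: 0.0188
grip_force: 44.1
```

Request:
{"op": "play_rows", "data": {"steps": [0,0,0,0,0,0.15,1,0,0,0,0,0,0.1,1,0,0,0,0,0,0.1,1,0,0,0,0,0,0.1,1,0,0,0,0,0,0.1,1,0,0,0,0,0,0,1,0,0,0,0,0,0,1]}}

```text
time_s: 37.15
position: [0.4443, 0.2862, 0.1075]
tcp_rot: [3.141, -0.0, 1.711]
contact_force: [-2.9, -1.3, 5.5]
grip_width: 0.0189
grip_force: 44.8
```

Seated at the expected height with 5.5 N. Release and lift.

Request:
{"op": "play_rows", "data": {"steps": [0,0,0,0,0,0,0.6,0,0,0,0,0,0,0.3,0,0,0,0,0,0,0,0,0,0,0,0,0,-0.2,0,0,0,0,0,0,-0.2,0,0,0,0,0,0,-0.2,0,0,0,0,0,-1,-0.2,0,0,0,0,0,-2,-0.2,0,0,0,0,0,-3,-0.2,0,0,0,0,0,-3,-0.2,0,0,0,0,0,-3,-0.2,0,0,0,0,0,-3,-0.2,0,0,0,0,0,0,-0.2,0,0,0,0,0,0,-0.2]}}

```text
time_s: 38.55
position: [0.4447, 0.2863, 0.2582]
tcp_rot: [3.139, -0.001, 1.711]
contact_force: [0.0, -0.9, -0.7]
grip_width: 0.0513
grip_force: 0.0
```

Run:
```python
from h import *
wcirc('w11',(.444,.286),.025,.12,.16)
go((.6448,-.0048,.25),(.6448,-.0048,.088),(.4538,-.266,.26),yaw=81.5)
```

```text
w11 c 0.4414 0.2866 r 0.0126 mean [0.4412 0.2886 0.1417] n 843
t 38.6 tcp [0.4439 0.2859 0.2566] yaw 98.0 tilt [-3.141  0.   ] F [-0.4 -0.5 -0.5] w 0.0508 gf 0.0 rz 0.288
(0.6448, -0.0048, 0.25) -> [-25.78  24.17   0.66]
(0.6448, -0.0048, 0.088) -> [ 0.  -0.  16.2]
(0.4538, -0.266, 0.26) -> [-28.66 -15.03 -17.2 ]
```

View pics/w11.png

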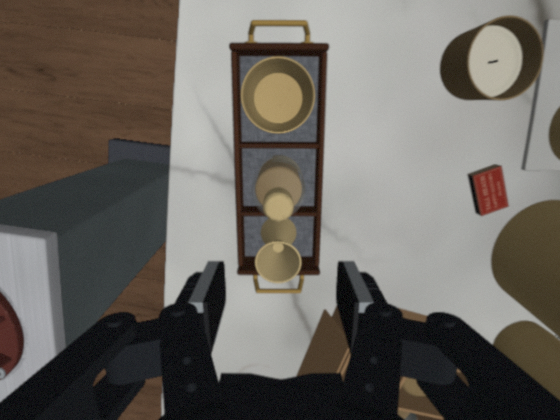

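Request:
{"op": "play_rows", "data": {"steps": [0,0,0.096,0,0,0,0,0,0,0.096,0,0,0,0,0,0,0.096,0,0,0,0,0,0,0,-2.15,2,0,0,0,0,0,-2.15,2,0,0,0,0,0,-2.15,2,0,0,0,0,0,-2.15,2,0,0,0,0,0,-2.15,2,0,0,0,0,0,-2.15,2,0,0,0,0,0,-2.15,2,0,0,0,0,0,-2.15,2,0,0,0,0,0,-2.15,2,0,0,0,0,0,-2.15,2,0,0,0,0,0,-2.15,2,0,0,0,0,0,-2.15,2.1,0,0,0,0,0,0,0,2.5,0,0,0,0,0,0,2.5,0,0,0,0,0,0,0,0]}}

```text
time_s: 40.4
position: [0.64, -0.0046, 0.1993]
tcp_rot: [-3.128, 0.0, 1.422]
contact_force: [-1.7, 0.4, -0.9]
grip_width: 0.0427
grip_force: 0.0
```

Run:
```python
from h import *
wcirc('w12',(.644,-.0048),.025,.105,.14)
go((.6448,-.0048,.2),(.6448,-.0048,.098),yaw=81.5)
```

```text
w12 c 0.6436 -0.0041 r 0.0122 mean [ 0.6439 -0.0019  0.1227] n 1054
t 40.5 tcp [ 0.6414 -0.0045  0.202 ] yaw 81.5 tilt [-3.132  0.   ] F [-0.4  0.   0.5] w 0.0427 gf 0.0 rz 0.0
(0.6448, -0.0048, 0.2) -> [0.02 0.34 0.2 ]
(0.6448, -0.0048, 0.098) -> [ 0.  -0.  10.2]
```

Request:
{"op": "play_rows", "data": {"steps": [0,0,0,0,0,0,0,0,0,0,0,0,0,0,0,0,0,0,0,2,0,0,0,0,0,0,2,0,0,0,0,0,0,1,0,0,0,0,0,0,0,0,0,0,0,0,0,0,0]}}

```text
time_s: 41.15
position: [0.6451, -0.0046, 0.1578]
tcp_rot: [3.14, -0.0, 1.423]
contact_force: [0.0, -0.1, 0.9]
grip_width: 0.0427
grip_force: 0.0
```

Request:
{"op": "play_rows", "data": {"steps": [0,0,0,0,0,1.5,0,0,0,0,0,0,1.5,0,0,0,0,0,0,1.5,0,0,0,0,0,0,1,0,0,0,0,0,0,0.5,0,0,0,0,0,0,0,0,0,0,0,0,0,0,1,0,0,0,0,0,0,1,0,0,0,0,0,0,1,0,0,0,0,0,0,1,0,0,0,0,0,0,1,0,0,0,0,0,0,1,0,0,0,0,0,0,1,0,0,0,0,0,0,1]}}

```text
time_s: 42.55
position: [0.6453, -0.0048, 0.0976]
tcp_rot: [3.14, -0.0, 1.423]
contact_force: [0.1, 0.6, 4.3]
grip_width: 0.0174
grip_force: 44.2
```

Request:
{"op": "play_rows", "data": {"steps": [0,0,0,0,0,-0.3,1,0,0,0,0,0,-0.7,1,0,0,0,0,0,-1.5,1,0,0,0,0,0,-2,1,0,0,0,0,0,-2.5,1,0,0,0,0,0,-2.5,1,0,0,0,0,0,-2.5,1,0,0,0,0,0,-2,1,0,0,0,0,0,-1,1,0,0,0,0,0,0,1,0,0,0,0,0,0,1]}}

```text
time_s: 43.65
position: [0.6439, -0.0046, 0.246]
tcp_rot: [-3.14, 0.0, 1.423]
contact_force: [-0.3, -0.5, -1.5]
grip_width: 0.017
grip_force: 44.0
```

Request:
{"op": "play_rows", "data": {"steps": [0,0,0,-1,-0.5,0,1,0,0,0,-2,-1,0,1,0,0,0,-2.5,-1.3,0,1,0,0,0,-2.5,-1.3,0,1,0,0,0,-2.5,-1.3,0,1,0,0,0,-2.5,-1.3,0,1,0,0,0,-2.5,-1.3,0,1,0,0,0,-2.5,-1.3,0,1,0,0,0,-2.5,-1.3,0,1,0,0,0,-2.5,-1.3,0,1,0,0,0,-2.5,-1.3,0,1,0,0,0,-2,-1.3,0,1,0,0,0,-1.1,-0.6,0,1,0,0,0,0,0,0,1,0,0,0,0,0,0,1,0,0,0,0,0,0,1]}}

```text
time_s: 45.25
position: [0.4534, -0.2645, 0.2464]
tcp_rot: [-3.141, -0.001, 1.424]
contact_force: [-0.6, -0.5, -2.0]
grip_width: 0.0172
grip_force: 44.0
```

Run:
```python
from h import *
go((.4538,-.266,.2),(.4538,-.266,.104),yaw=81.5)
c,i,d=snap("wrist","w13");P=cloud(c,d)
m=(d>0)&(P[...,2]>.025)&(P[...,2]<.062)&(P[...,0]>.36)&(P[...,0]<.54)&(P[...,1]>-.3)&(P[...,1]<-.09)
print(cv2.minAreaRect(P[m][:,:2].astype(np.float32)*1000),m.sum())
```

```text
t 45.2 tcp [ 0.4534 -0.2645  0.2464] yaw 81.6 tilt [-3.141e+00 -1.000e-03] F [-0.6 -0.5 -2. ] w 0.0172 gf 44.0 rz 0.001
(0.4538, -0.266, 0.2) -> [-0.15  0.06  4.64]
(0.4538, -0.266, 0.104) -> [ 0.  -0.   9.6]
((460.53179931640625, -209.0425567626953), (198.2199249267578, 98.7166748046875), 81.28915405273438) 5755
```

View pics/w13.png

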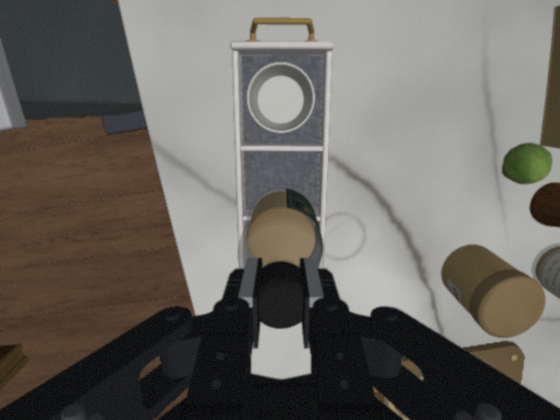

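Request:
{"op": "play_rows", "data": {"steps": [0,0,0,-0.1,0,1,1,0,0,0,0,0,2,1,0,0,0,0,0,2,1,0,0,0,0,0,2,1,0,0,0,0,0,2,1,0,0,0,0,0,2,1,0,0,0,0,0,1.2,1,0,0,0,0,0,0.8,1,0,0,0,0,0,0.6,1,0,0,0,0,0,0.4,1,0,0,0,0,0,0,1,0,0,0,0,0,0,1]}}

```text
time_s: 46.5
position: [0.4533, -0.2667, 0.1074]
tcp_rot: [3.14, 0.001, 1.423]
contact_force: [0.3, 0.3, -1.6]
grip_width: 0.0172
grip_force: 44.1
```

Request:
{"op": "play_rows", "data": {"steps": [0,0,0,0,0,0.2,1,0,0,0,0,0,0.2,1,0,0,0,0,0,0.1,1,0,0,0,0,0,0.1,1,0,0,0,0,0,0.1,1,0,0,0,0,0,0.1,1,0,0,0,0,0,0,1,0,0,0,0,0,0,1]}}

```text
time_s: 47.3
position: [0.453, -0.2665, 0.0996]
tcp_rot: [3.141, 0.0, 1.423]
contact_force: [-2.2, 1.2, 5.0]
grip_width: 0.0173
grip_force: 44.8
```

Request:
{"op": "play_rows", "data": {"steps": [0,0,0,0,0,0,0.6,0,0,0,0,0,0,0.3,0,0,0,0,0,0,0,0,0,0,0,0,0,-0.2,0,0,0,0,0,0,-0.2,0,0,0,0,0,0,-0.2,0,0,0,0,0,-1,-0.2,0,0,0,0,0,-2,-0.2,0,0,0,0,0,-3,-0.2,0,0,0,0,0,-3,-0.2,0,0,0,0,0,-3,-0.2,0,0,0,0,0,-3,-0.2,0,0,0,0,0,-3,-0.2,0,0,0,0,0,-3,-0.2,0,0,0,0,0,0,-0.2,0,0,0,0,0,0,-0.2,0,0,0,0,0,0,-0.2]}}

```text
time_s: 49.0
position: [0.4522, -0.2658, 0.3075]
tcp_rot: [-3.14, -0.001, 1.423]
contact_force: [-0.4, 0.5, -0.5]
grip_width: 0.0515
grip_force: 0.0
```

Run:
```python
from h import *
wcirc('w14',(.4507,-.266),.025,.105,.14)
c,i,d=snap("wrist","w15");P=cloud(c,d)
for n,q,z0,z1,r in(("cup",(.464,-.18),.05,.075,.045),("stopper",(.43,-.334),.02,.06,.03)):
    m=(d>0)&(np.hypot(P[...,0]-q[0],P[...,1]-q[1])<r)&(P[...,2]>z0)&(P[...,2]<z1); print(n,m.sum(),m.sum() and (P[m].mean(0).round(3),cv2.minEnclosingCircle(P[m][:,:2].astype(np.float32))))
s,_=ctrl.capture("side"); cv2.imwrite("pics/fin.png",np.hstack([cv2.resize(i,(400,300)),cv2.resize(s,(400,300))]))
```

```text
w14 c 0.4514 -0.2661 r 0.0121 mean [ 0.4516 -0.2645  0.1252] n 498
cup 488 (array([ 0.464, -0.177,  0.057]), ((0.4638645350933075, -0.17924165725708008), 0.03210501745343208))
stopper 344 (array([ 0.43 , -0.328,  0.036]), ((0.43156614899635315, -0.32556647062301636), 0.021744774654507637))
```

View pics/fin.png

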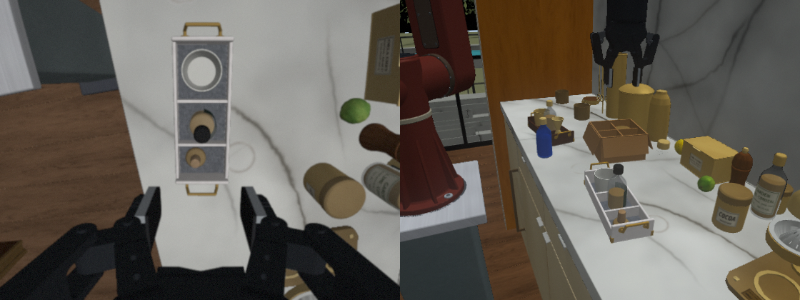

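The final picture shows the white caddy with the cup, black-capped bottle and stopper, each upright in its own compartment. The walnut caddy was checked from the earlier wrist pictures, and the arm is clear of both.

```bash
python3 -c "
from station import ctrl
print(ctrl.hand_in())"
```

```text
the job is handed in; nothing more can be done
None
```

The job is handed in at about 49 s of the 138 s allowed: both caddies are made up, every piece stood upright in its compartment when last checked with the wrist camera, nothing was dropped, and the judge returned no verdict.

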